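File a tested specimen through the sprung flap of the specimen box

ROBOT

A 6-joint arm with a two-finger parallel gripper is mounted at the origin on a cart in front of the work surface, level with it; the furniture and walls round the work are solid. World frame = base frame: x ahead of the robot, y to its left, z up, the work surface at z = 0. Lengths are in m, angles in rad, forces in N, time in s.
With the tool pointing down it reaches from about 0.25 to 0.8 m from the base axis. Payload 8.5 kg.
Tool frame: the origin (TCP) lies at the very end of the fingers, on their centre line; the grasp point (between the pads) lies 19 mm behind it; z points along the fingers, y is the line along which they close (so a half turn about z gives the same grasp; the last joint's range is limited). The gripper opens to 85 mm and grips with 20 to 120 N. Pads are 22 mm wide; open, the fingers measure 114 mm over their backs; the gripper's body (76 mm by 85 mm) begins 54 mm behind the grasp point. The pads swing forward as they close: fully open they stand 13 mm farther back than shut.
Start: joints at [-1.251, 0.238, -0.013, 1.319, 0, 1.571], TCP at [0.165, -0.498, 0.203] pointing down, gripper open.
Joint ranges: [-2.66, 2.66], [-1.03, 1.9], [-1.14, 1.46], [-1.82, 2.27], [-1.45, 1.34], [-3.14, 3.14]. Speed limits (rad/s): [2.22, 2.22, 2.79, 3.14, 3.14, 3.14].

INTERFACE

Orientations are given as a unit quaternion [x, y, z, w].
In Python, from bench import arm, jaws, kinematics, monitor, vision, job_done gives the robot as it stands. Calls block until the motion is done:
- arm.move_ptp(position, orientation): joint-space move of the TCP to a pose.
- arm.move_straight(position, rotation=None, speed=0.15, contact_N=None): straight line of the TCP; rotation=None keeps the orientation; speed is the mean speed in m/s. With contact_N (N) it stops when the force on the tool has changed by that much, and returns True; else False.
- arm.goto_joints(angles): joint-space move.
- jaws.open_gripper() and jaws.close(grasp_force=None): open the fingers fully, or close them until they stop; grasp_force is the grip in N (None keeps the last).
- arm.pause(seconds).
- kinematics.ik(position, orientation): joint angles nearest the present ones, or None.
- monitor.get_obs(): the state.
- vision.camera(name): name is "scene" or "top"; returns the picture (480x640x3 uint8, blue, green, red); there is no depth.
- vision.get_calibration(name): a dict with "fx", "fy", "cx", "cy" (pixels), "distortion" ([k1, k2, p1, p2, k3] as OpenCV has them; the pictures are not rectified), "T" (4x4, takes a point from camera to world coordinates). Camera axes: x right, y down, z forward; pixel columns grow to the right and rows downward; lengths in m; the calibration is good to about 2 mm. A picture is of the moment at which its call begins. get_calibration takes no time and is no camera call.
A pose or a line that the arm cannot do raises arm.PlanningError and nothing moves.
- job_done(): hands the job in; it is judged then, once.
The state is a dict: "t": time; "joint_pos": joint angles; "qvel": joint speeds; "joint_torque": joint torques, N m; "eef_pos": TCP position; "ee_rot": TCP orientation; "contact_force": force on the tool from outside, world axes, zero at the start; "ft_torque": the same for the moment, N m; "finger_gap": finger opening in m; "finger_force": force on a finger pad.
Only numpy, scipy, OpenCV 4.12 (cv2) and the standard library are available. Lean on these libraries where they do the work, as an engineer would, in place of code of your own. Each camera call takes 0.05 s, during which the arm holds its last target. There are 200 camera calls.

TASK

The cream-coloured specimen has been tested: file it in the blue specimen box. Hold it over the box, push it down through the sprung flap in the lid, let it go inside, and draw the gripper out so that the flap closes behind it.

Things in the scene. Friction and masses are not known exactly. Their poses are not given: they have to be found in the camera images.
- cream_centre (a point): Centre (half-way up) of the cream-coloured specimen, a round puck 30 mm across and 18 mm high, about 30 g, lying flat on the table; z is its axis. Similar green and black specimens lie near it and are not wanted. A white tester stands to the right of them, its base filling x over 0.48 m, y from -0.57 to -0.36 m up to z = 0.22 m: keep clear of it.
- mouth (a point): Centre of the mouth in the box's lid, level with the lid's upper face, 100 mm above the table; axes as the box. The mouth is 62 mm along x, 130 mm along y, so fingers that close along y pass through it with the specimen. The flap is hinged along the mouth's +x edge, 30 mm from here (dark knuckles on the lid); its free end, 59 mm from the hinge, swings down into the box.
- flap (a joint): Flap angle, rad: 0 shut, up to 1.45 free end down. Sprung and damped: a specimen laid on it does not open it; pushing down with 2 to 8 N does, at 40 mm/s or less. Freed, it swings shut in about 1 s. A specimen held in the middle of the mouth, its centre 40 mm below the lid's upper face, holds it at about 1.25 rad and falls clear when let go.
- specimen_box: Blue box, fixed; origin under its centre; 120 mm along x, 170 mm along y, 100 mm high, z up. Inside 110 x 160 mm; its ribbed rubber floor mat lies 92 mm below the lid's upper face. The mouth in the lid is wholly filled by an aluminium flap.
Mind the look-alikes: they are no part of the job. What is meant by the part that bears cream_centre is not orange, and is the smaller of those in its own colour.

How it is judged:
By the outcome, as a careful person would: the job done as asked, in the order asked, and still so for the second after the job is handed in, with the robot touching nothing.
It also fails if it takes over 43 s, if anything falls off the work surface, if the arm or the gripper's body presses on something with over 40 N, if the wrist force passes 120 N, or if a joint passes its speed limit or range.

## Working session

There is one attempt and no reset: what is moved stays moved. The work goes in short steps, each a Python script; the robot and the scene stay as the last script left them, time stands still between calls to the robot, and variables do not carry over. Pictures are saved under pics/ and viewed, at most 10 in all, crops included, and the job is handed in when it is done.

```bash
mkdir -p pics; ls
python3 - <<'E'
from bench import vision,monitor
import cv2,numpy as np
for n in("scene","top"):
    cv2.imwrite(f"pics/{n}1.png",vision.camera(n))
    c=vision.get_calibration(n);print(n,{k:(np.round(v,4).tolist()) for k,v in c.items()})
o=monitor.get_obs();print(o)
E
```

```text
pics
scene {'fx': 455.0071, 'fy': 455.0071, 'cx': 314.113, 'cy': 240.1542, 'distortion': [0.0096, 0.0, 0.0, 0.0, 0.0], 'T': [[0.8027, -0.2326, 0.5492, 0.0068], [-0.5962, -0.3346, 0.7298, -0.6376], [0.014, -0.9132, -0.4072, 0.4253], [0.0, 0.0, 0.0, 1.0]]}
top {'fx': 573.541, 'fy': 573.541, 'cx': 315.7367, 'cy': 236.7441, 'distortion': [-0.0181, 0.0, 0.0, 0.0, 0.0], 'T': [[0.0086, -0.9942, 0.1074, 0.3772], [-0.9999, -0.0079, 0.0068, -0.0292], [-0.0059, -0.1074, -0.9942, 1.1997], [0.0, 0.0, 0.0, 1.0]]}
{'t': 0.1, 'joint_pos': array([-1.25098366e+00,  2.38720680e-01, -1.41576835e-02,  1.31916955e+00,
       -1.96672072e-05,  1.57078676e+00]), 'qvel': array([-0.00128945, -0.0014464 ,  0.00197175,  0.00031503,  0.00025321,
       -0.0011754 ]), 'joint_torque': array([-1.89134807e-03, -5.39721894e+01,  3.46999311e+01,  1.34587634e-02,
       -8.09855692e-05, -4.06480797e-05]), 'eef_pos': array([ 0.16492533, -0.49801172,  0.20244675]), 'ee_rot': array([ 9.87241245e-01,  1.59230437e-01, -1.09347850e-04, -6.16245882e-04]), 'contact_force': array([-0.41357222,  0.48574849, -0.59223651]), 'ft_torque': array([-0.01520259, -0.03125351, -0.03733717]), 'finger_force': 0.0, 'finger_gap': 0.08566009082465874}
```

View pics/scene1.png

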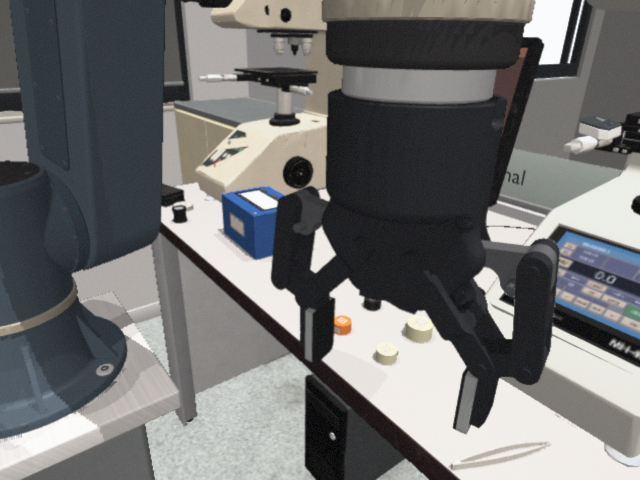

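View pics/top1.png

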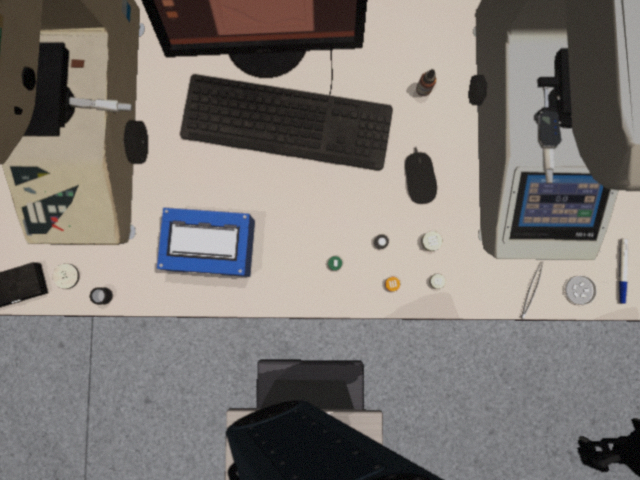

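The top view shows the blue box at about (205,242). The small cream puck is at (437,281), with a larger cream one at (432,241), an orange one at (392,284) and another large pale one at far left (66,276). I'll enlarge both areas.

Run:
```python
import cv2,numpy as np
i=cv2.imread("pics/top1.png")
a=cv2.resize(i[195:295,145:265],None,fx=5,fy=5,interpolation=cv2.INTER_CUBIC)
cv2.imwrite("pics/box.png",a)
b=cv2.resize(i[225:300,370:470],None,fx=8,fy=8,interpolation=cv2.INTER_CUBIC)
cv2.imwrite("pics/puck.png",b)
```

```text
(no output)
```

View pics/box.png

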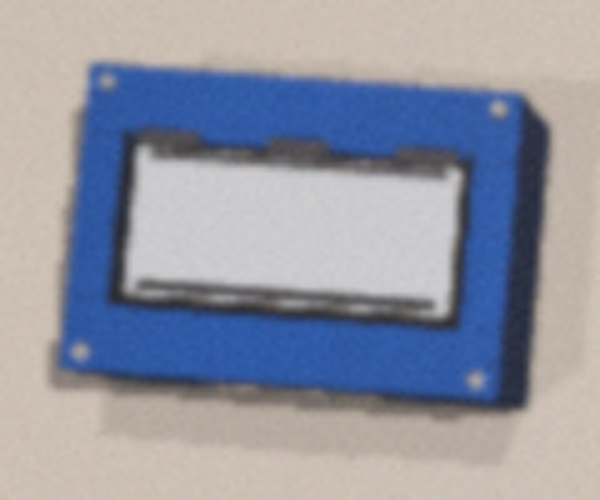

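View pics/puck.png

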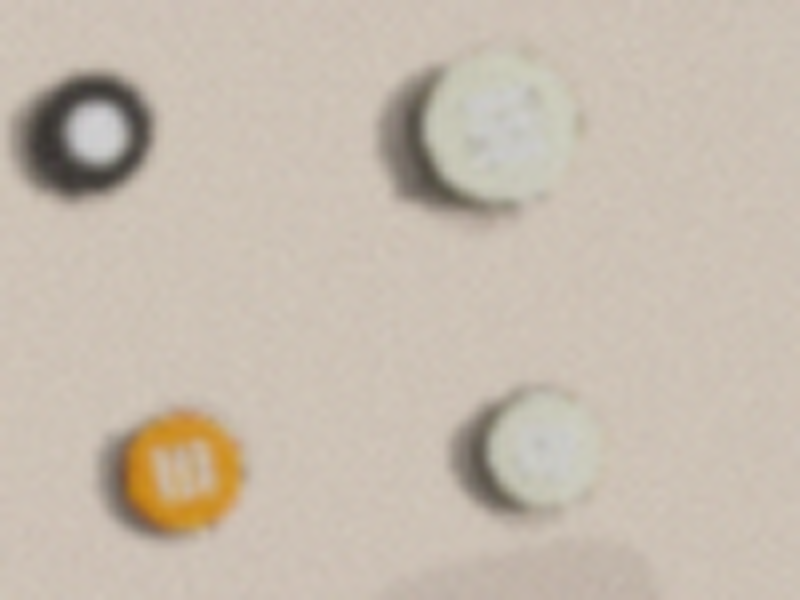

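The box crop shows the lid corners at (92,65), (522,95), (62,370) and (497,403), with the hinge knuckles along the upper (+x) edge. In the puck crop the small cream puck's top is centred at (544,449) and about 118 px (30 mm) across. The large cream one beside it is about 40 mm.

```bash
cat > h.py <<'E'
import cv2,numpy as np
from bench import arm,jaws,kinematics,monitor,vision,job_done
from scipy.spatial.transform import Rotation as R
def world(n,px,z):
    c=vision.get_calibration(n);K=np.array([[c["fx"],0,c["cx"]],[0,c["fy"],c["cy"]],[0,0,1]]);T=np.array(c["T"])
    p=cv2.undistortPoints(np.array(px,float).reshape(-1,1,2),K,np.array(c["distortion"])).reshape(-1,2)
    d=np.c_[p,np.ones(len(p))]@T[:3,:3].T;o=T[:3,3]
    return o+d*((z-o[2])/d[:,2])[:,None]
def proj(n,P):
    c=vision.get_calibration(n);K=np.array([[c["fx"],0,c["cx"]],[0,c["fy"],c["cy"]],[0,0,1]]);Ti=np.linalg.inv(c["T"])
    return cv2.projectPoints(np.array(P,float).reshape(-1,1,3),cv2.Rodrigues(Ti[:3,:3])[0],Ti[:3,3],K,np.array(c["distortion"]))[0].reshape(-1,2)
def down(yaw): # tool z down, tool y axis along world direction (yaw + 90deg)
    y=np.array([-np.sin(yaw),np.cos(yaw),0]);z=np.array([0,0,-1.])
    return R.from_matrix(np.c_[np.cross(y,z),y,z]).as_quat()
def st():
    o=monitor.get_obs();print("t%.2f"%o["t"],"p",o["eef_pos"].round(4),"F",o["contact_force"].round(1),"gap %.4f ff %.1f"%(o["finger_gap"],o["finger_force"]));return o
E
python3 - <<'E'
from h import *
cr=lambda a,s,o:(np.array(a,float)+.5)/s-.5+o
for L in ([(92,65),(522,95),(62,370),(497,403)],[(107,82),(498,110),(80,351),(476,380)],[(127,137),(468,160),(112,300),(457,325)]):
    w=world("top",cr(L,5,np.array([145,195])),.1)
    e=(w[0]-w[1])+(w[2]-w[3]); print(w.mean(0),np.arctan2(-e[0],e[1]),np.linalg.norm(e)/2,np.linalg.norm(w[0]-w[2]+w[1]-w[3])/2)
print(world("top",cr([(544,449),(500,130),(183,471)],8,np.array([370,225])),.018))
c=world("top",cr([(544,449)],8,np.array([370,225])),.018)
print(proj("scene",c))
E
```

```text
[0.48577085 0.19552551 0.1       ] -0.06470096372820613 0.1681538266057975 0.11922233596148481
[0.48665351 0.19669079 0.1       ] -0.06433790860146178 0.15300098389721425 0.10485526859377549
[0.48658624 0.19637686 0.1       ] -0.06188885478355758 0.1333284246225671 0.06375816946073425
[[ 0.4159251  -0.27221259  0.018     ]
 [ 0.49818858 -0.26197096  0.018     ]
 [ 0.40955734 -0.17946523  0.018     ]]
[[386.755241   347.21836721]]
```

Run:
```python
from h import *
q=down(-0.064); q2=down(-0.064+np.pi)
for k in(q,q2):
    for p in([.416,-.272,.15],[.416,-.272,.004],[.486,.196,.16],[.486,.196,.05]):
        s=kinematics.ik(p,k);print(None if s is None else s.round(2))
s=kinematics.ik([.416,-.272,.15],q);s2=kinematics.ik([.416,-.272,.15],q2)
qq=q if s2 is None or (s is not None and abs(s[5])<abs(s2[5])) else q2
np.save("q.npy",qq)
arm.move_ptp([.416,-.272,.11],qq)
st()
print(arm.move_straight([.416,-.272,.004],speed=.08,contact_N=10));st()
jaws.close(grasp_force=40);st()
print(arm.move_straight([.416,-.272,.2],speed=.15));st()
cv2.imwrite("pics/g.png",cv2.resize(vision.camera("scene")[100:400,280:580],None,fx=2,fy=2))
```

```text
[-0.58  0.21 -0.18  1.17  0.   -0.52]
[-0.58  0.34 -0.42  0.81  0.   -0.52]
[ 0.38  0.25 -0.1   1.21  0.    0.45]
[ 0.38  0.34 -0.29  0.95  0.    0.45]
[-0.58  0.21 -0.18  1.17  0.    2.63]
[-0.58  0.34 -0.42  0.81  0.    2.63]
[ 0.38  0.25 -0.1   1.21  0.   -2.69]
[ 0.38  0.34 -0.29  0.95  0.   -2.69]
t1.91 p [ 0.416  -0.2724  0.1101] F [0.  0.2 0.7] gap 0.0854 ff 0.0
False
t3.38 p [ 0.4163 -0.2722  0.0044] F [0.2 0.6 0.3] gap 0.0853 ff 0.0
t4.15 p [ 0.416 -0.272  0.004] F [ 0.7 -0.3  0. ] gap -0.0001 ff 0.0
False
t5.61 p [ 0.4156 -0.2718  0.1993] F [-0.3  0.1 -0.9] gap 0.0000 ff 0.0
```

View pics/g.png

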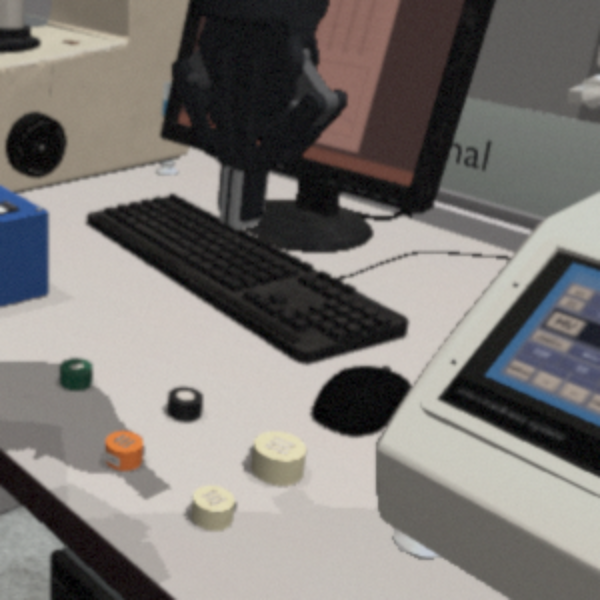

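The gripper came up empty. The small cream puck is still standing at about (386,347) in the full scene picture, and the closed fingertips show at about (400,210). I'll compare those with projections.

Run:
```python
from h import *
o=st();p=o["eef_pos"]
print(proj("scene",[p,p+[0,0,.05],[.416,-.272,.018]]),proj("top",[p]),R.from_quat(o["ee_rot"]).as_matrix().round(2))
cv2.imwrite("pics/top2.png",cv2.resize(vision.camera("top")[200:320,330:490],None,fx=5,fy=5,interpolation=cv2.INTER_CUBIC))
```

```text
t5.66 p [ 0.4156 -0.2717  0.1992] F [-0.6  0.4 -0.7] gap 0.0003 ff 0.0
[[397.42095229 231.564505  ]
 [401.00967723 194.34878942]
 [386.6872954  347.12492398]] [[458.63204458 277.62664188]] [[-1.    0.06 -0.  ]
 [ 0.06  1.    0.  ]
 [ 0.    0.   -1.  ]]
```

View pics/top2.png

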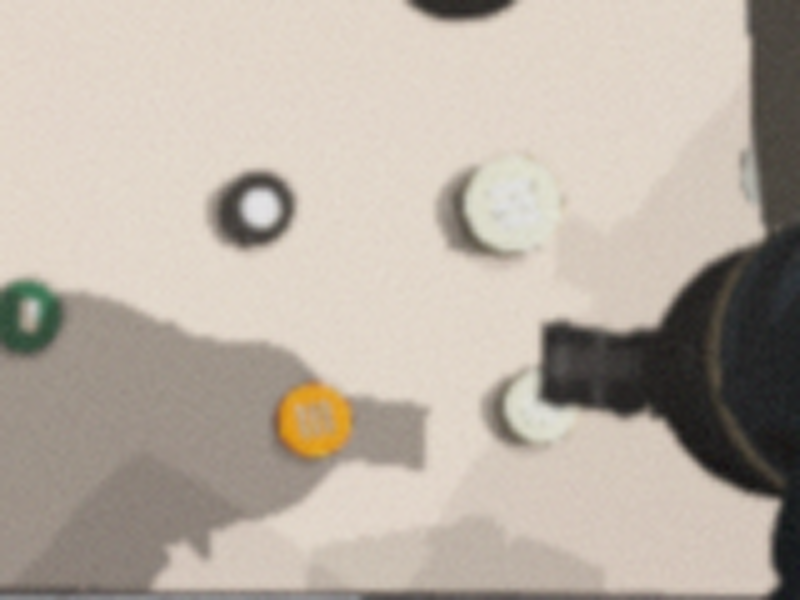

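The fingers in the top view end at about x = 438 px, row 272. The projected TCP is (459,278), so the real fingertip is off the reported one by about 2 cm in both cameras. I'll triangulate it and check it against the start picture.

Run:
```python
from h import *
def tri(a,b):
    from scipy.optimize import least_squares
    r=least_squares(lambda P:np.r_[proj("scene",[P])[0]-a,proj("top",[P])[0]-b],[.4,-.2,.2]);return r.x,r.fun
print(tri([401,215],[447,272.5]))
print(tri([387,347],[437.5,280.7]))
q0=np.array([0.987241,0.15923,0,0]);y=R.from_quat(q0).as_matrix()[:,1]
p0=np.array([.1649,-.498,.2025])
print("start proj",proj("scene",[p0,p0+.0425*y+[0,0,.013],p0-.0425*y+[0,0,.013]]),proj("top",[p0,p0+.05*y+[0,0,.013],p0-.05*y+[0,0,.013]]))
print(st()["joint_pos"])
s=vision.camera("scene");t=vision.camera("top")
a=cv2.resize(s[140:260,340:460],None,fx=4,fy=4);b=cv2.resize(t[240:310,420:500],None,fx=4,fy=4)
p=monitor.get_obs()["eef_pos"]
u=(proj("scene",[p])[0]-[340,140])*4;cv2.drawMarker(a,tuple(u.astype(int)),(0,0,255),0,14)
u=(proj("top",[p])[0]-[420,240])*4;cv2.drawMarker(b,tuple(u.astype(int)),(0,0,255),0,14)
i1=cv2.imread("pics/top1.png")[410:480,570:640];b2=cv2.resize(i1,(280,200))
c=np.zeros((480,800,3),np.uint8);c[:,:480]=a;c[:280,480:800]=b;c[280:,480:760]=b2
cv2.imwrite("pics/tip.png",np.clip(c.astype(float)*1.8,0,255).astype(np.uint8))
```

```text
(array([ 0.43041448, -0.25502242,  0.21274868]), array([-4.01327165,  0.47117392,  3.68019889, -3.87635456]))
(array([ 0.41613462, -0.27224269,  0.01829161]), array([-0.11021063,  0.01111101,  0.1048774 , -0.11904581]))
start proj [[380.28130138 435.84541518]
 [450.85584503 454.65503207]
 [323.27369345 390.34143525]] [[594.86066466 426.71771738]
 [626.35770291 418.90897405]
 [570.61217637 437.97305335]]
t5.71 p [ 0.4157 -0.2718  0.1993] F [0.3 0.8 0.1] gap -0.0002 ff 0.0
[-5.79078931e-01  1.92002569e-01 -8.37386059e-02  1.29644025e+00
  2.15578280e-05 -5.15077861e-01]
```

View pics/tip.png

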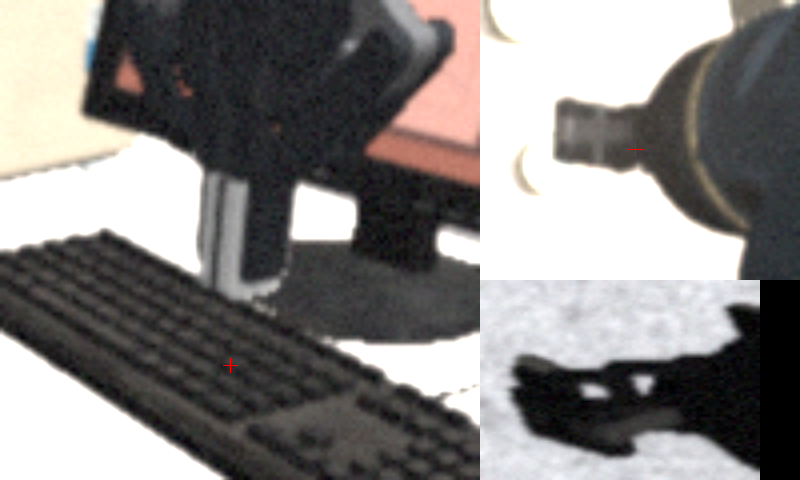

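The closed fingertips show at about scene (400,213) and the top-view finger end at (439,272). The start picture is off in the same way, so the reported TCP disagrees with the real tip by about 2 cm, with maybe a slight tilt. I'll touch the table lightly with closed fingers, which gives the z offset directly, and see the tip at a known height.

Run:
```python
from h import *
arm.move_straight([.436,-.237,.06],speed=.15)
print(arm.move_straight([.436,-.237,-.03],speed=.04,contact_N=4));o=st()
p=o["eef_pos"]; arm.move_straight(p+[0,0,.002],speed=.02);p=st()["eef_pos"]
s=vision.camera("scene");t=vision.camera("top")
cv2.imwrite("pics/s_touch.png",s);cv2.imwrite("pics/t_touch.png",t)
print(proj("scene",[p,[0,0,0]]),proj("top",[p,[0,0,0]]))
u=proj("scene",[[.45,-.22,0]])[0].astype(int);v=proj("top",[[.45,-.22,0]])[0].astype(int);print(u,v)
a=cv2.resize(s[u[1]-70:u[1]+30,u[0]-40:u[0]+40],None,fx=5,fy=5);b=cv2.resize(t[v[1]-50:v[1]+50,v[0]-40:v[0]+40],None,fx=5,fy=5)
cv2.imwrite("pics/touch.png",np.clip(np.hstack([a,b]).astype(float)*1.5,0,255).astype(np.uint8))
```

```text
True
t8.97 p [ 0.436  -0.237  -0.0282] F [-0.5  0.6  6.9] gap 0.0002 ff 3.3
t9.27 p [ 0.4362 -0.2371 -0.0261] F [ 0.3 -0.7 -0.5] gap -0.0003 ff 0.0
[[377.78850538 354.2194566 ]
 [ 32.1907401  367.31110704]] [[416.74316938 271.68873   ]
 [303.1638853  486.50057324]]
[377 332] [410 264]
```

View pics/touch.png

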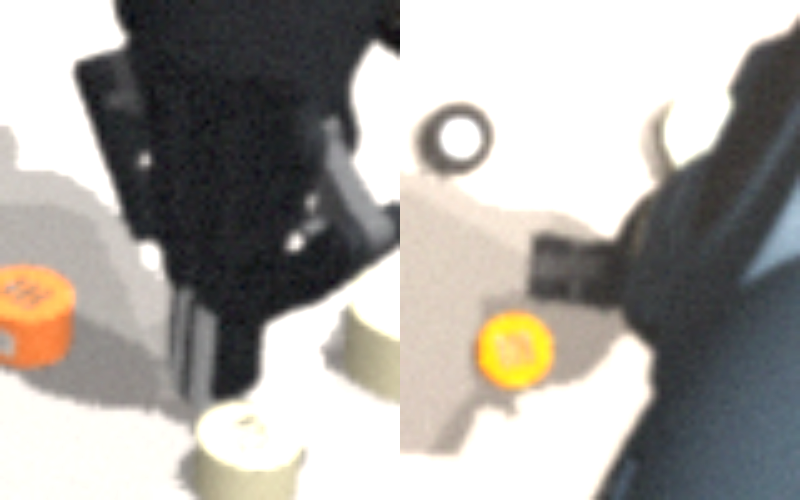

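The fingers touched the table at a reported z of -0.028, so the real tip is about 28 mm higher than reported. In the crop's left half the finger's bottom corners are about (213,403) and (260,385). In the right half its +y end is at (528, 235–297).

Run:
```python
from h import *
cs=lambda a,o:(np.array(a,float)+.5)/5-.5+o
print(world("scene",cs([(172,385),(213,403),(260,385)],np.array([337,262])),.002))
print(world("top",cs([(128,235),(128,297)],np.array([370,214])),.002))
```

```text
[[ 0.42742257 -0.22838825  0.002     ]
 [ 0.43138102 -0.2423332   0.002     ]
 [ 0.44961341 -0.24418869  0.002     ]]
[[ 0.45764534 -0.18753369  0.002     ]
 [ 0.43174953 -0.18737719  0.002     ]]
```

The top-view end turns out to be a linkage knuckle, so only the scene view shows the tip. It gives a real tip of about (0.4415, -0.2345, 0.002), so the offset is about (+5, +3, +28) mm. I'll grasp again with that correction.

Run:
```python
from h import *
p=monitor.get_obs()["eef_pos"]
arm.move_straight(p+[0,0,.07],speed=.15)
arm.move_straight([.412,-.274,.05],speed=.15)
jaws.open_gripper()
print(arm.move_straight([.412,-.274,-.024],speed=.06,contact_N=8));st()
jaws.close(grasp_force=40);st()
```

```text
False
t12.60 p [ 0.4122 -0.2742 -0.0237] F [ 0.3 -0.5 -0.3] gap 0.0856 ff 0.0
t13.17 p [ 0.4121 -0.2741 -0.0237] F [-1.  -0.3  5.3] gap 0.0277 ff 39.3
```

Run:
```python
from h import *
q=np.load("q.npy")
arm.move_straight([.412,-.274,.12],speed=.15);st()
arm.move_ptp([.481,.193,.13],q);o=st();p=o["eef_pos"]
s=vision.camera("scene");t=vision.camera("top")
cv2.imwrite("pics/s3.png",s);cv2.imwrite("pics/t3.png",t)
pp=p+[.005,.003,.034];print(proj("scene",[pp,[.486,.196,.1]]),proj("top",[pp,[.486,.196,.1]]))
a=cv2.resize(s[120:260,210:320],(440,560),interpolation=cv2.INTER_CUBIC);b=cv2.resize(t[190:290,150:240],(360,400),interpolation=cv2.INTER_CUBIC)
c=np.zeros((560,800,3),np.uint8);c[:,:440]=a;c[:400,440:]=b
cv2.imwrite("pics/hold.png",np.clip(c*1.5,0,255).astype(np.uint8))
```

```text
t14.28 p [ 0.4115 -0.2737  0.1191] F [-0.4 -0.1 -0.7] gap 0.0277 ff 39.4
t16.00 p [0.4812 0.1922 0.1299] F [-0.5 -0.7  0.1] gap 0.0281 ff 39.4
[[260.37843289 169.62789406]
 [261.11107507 197.86001139]] [[196.30572618 237.32880211]
 [202.9380752  240.95090942]]
```

View pics/hold.png

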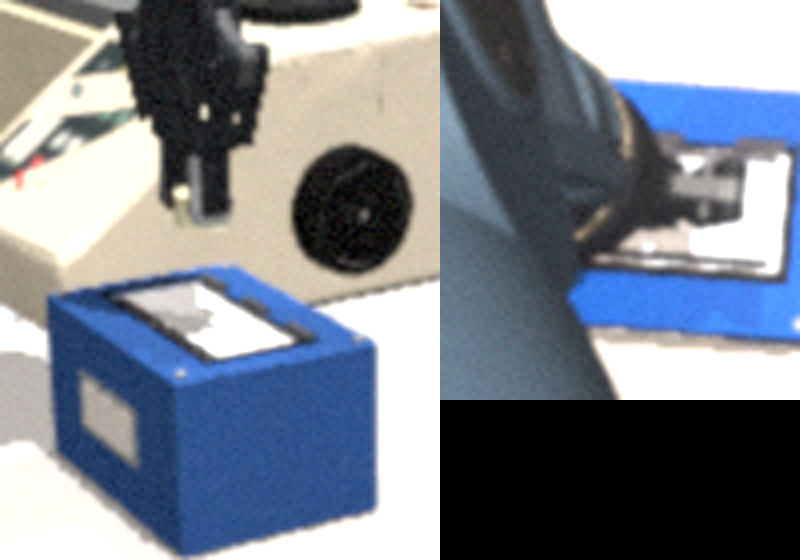

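The puck is held between the pads: a cream strip at crop (181,187–225), left edge about 173, where a centred puck is predicted. The near finger's bottom corners are at about (205,222) and (230,215).

Run:
```python
from h import *
cs=lambda a,o:(np.array(a,float)+.5)/4-.5+o
for z in(.15,.158):print(world("scene",cs([(190,218),(205,222),(230,215)],np.array([210,120])),z))
for z in(.17,.2,.22):print(world("top",cs([(302,170),(302,225)],np.array([150,190])),z))
P=np.array([.4862,.1952,.0])
th=np.linspace(0,6.3,40);c=np.c_[.015*np.cos(th),.015*np.sin(th),0*th]
for z in(.155,.173):
    u=(proj("scene",P+c+[0,0,z])-[210,120])*4; print(z,u.min(0),u.max(0))
```

```text
[[0.48707214 0.21157318 0.15      ]
 [0.4898478  0.20023368 0.15      ]
 [0.50830764 0.20462578 0.15      ]]
[[0.47311276 0.18689228 0.158     ]
 [0.47580775 0.17588234 0.158     ]
 [0.49373108 0.18014679 0.158     ]]
[[0.49544443 0.14188731 0.17      ]
 [0.47046147 0.14124919 0.17      ]]
[[0.49199789 0.13690153 0.2       ]
 [0.46774283 0.136282   0.2       ]]
[[0.48970019 0.13357768 0.22      ]
 [0.4659304  0.13297055 0.22      ]]
0.155 [174.04344147 207.14962048] [229.98101718 222.39745467]
0.173 [172.67561402 174.79474807] [229.04147471 189.24259622]
```

Run:
```python
from h import *
arm.move_straight([.481,.192,.088],speed=.06);st()
hit=arm.move_straight([.481,.192,.027],speed=.02,contact_N=16);o=st();print(hit)
if not hit:
    arm.pause(.5);st()
    jaws.open_gripper();st();arm.pause(.6);st()
    s=vision.camera("scene");cv2.imwrite("pics/s4.png",s)
```

```text
t16.95 p [0.4812 0.1921 0.0882] F [-0.4  0.4 -0.9] gap 0.0278 ff 39.4
t20.15 p [0.481 0.192 0.027] F [-0.3 -0.2  0.7] gap 0.0280 ff 39.5
False
t20.65 p [0.481 0.192 0.027] F [-1.5  0.7  0.3] gap 0.0282 ff 39.5
t21.25 p [0.4809 0.192  0.027 ] F [-1.6  0.7 -0.3] gap 0.0853 ff 0.7
t21.85 p [0.481 0.192 0.027] F [-1.5  0.2  0.7] gap 0.0854 ff 0.7
```

Run:
```python
from h import *
print(arm.move_straight([.481,.192,.12],speed=.05,contact_N=20));st()
arm.move_straight([.481,.192,.25],speed=.15)
arm.move_straight([.40,-.03,.27],speed=.2);arm.pause(1.2);st()
s=vision.camera("scene");t=vision.camera("top")
cv2.imwrite("pics/s5.png",s);cv2.imwrite("pics/t5.png",t)
a=cv2.resize(s[150:390,200:470],(450,400));b=cv2.resize(t[200:300,150:250],(350,350),interpolation=cv2.INTER_CUBIC)
c=np.zeros((600,800,3),np.uint8);c[:400,:450]=a;c[:350,450:]=b
c[400:,:]=cv2.resize(t[225:305,140:460],(800,200))
cv2.imwrite("pics/end.png",c)
```

```text
False
t23.91 p [0.4809 0.1919 0.1198] F [-0.7  0.2 -0.2] gap 0.0856 ff 0.0
t27.46 p [ 0.4  -0.03  0.27] F [ 0.5  0.5 -0.3] gap 0.0853 ff 0.0
```

View pics/end.png

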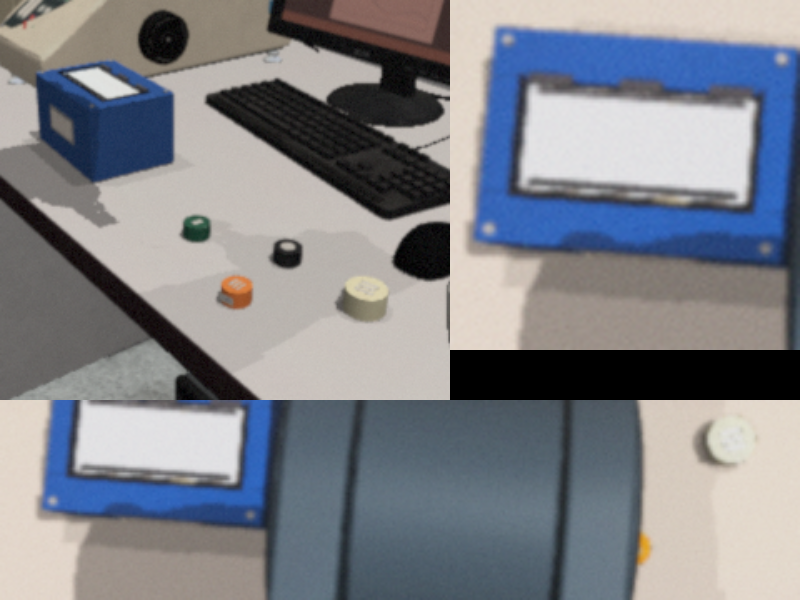

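The flap looks shut, no small cream puck is left on the table, and the neighbours haven't moved. There's a small cream tint in the slot at the free edge, (672,200), so I'll compare it numerically with the first picture.

Run:
```python
from h import *
a=cv2.imread("pics/top1.png").astype(int);b=cv2.imread("pics/t5.png").astype(int)
d=np.abs(a-b).sum(2)[218:262,166:240]
for r,c in np.argwhere(d>45): print((c+166,r+218),a[r+218,c+166],b[r+218,c+166])
s1=vision.camera("scene")[195:225,235:290].astype(int)  # flap in scene view
print("rows edge",[np.argmin(b[244:264,x].sum(1))+244 for x in range(175,235,8)],[np.argmin(a[244:264,x].sum(1))+244 for x in range(175,235,8)])
print(world("top",[[214,257]],.02),world("top",[[214,257]],.1))
```

```text
(np.int64(166), np.int64(218)) [159  86  46] [185 105  58]
(np.int64(171), np.int64(218)) [161  85  47] [184 100  57]
(np.int64(175), np.int64(218)) [158  84  42] [185 104  57]
(np.int64(177), np.int64(218)) [161  87  47] [187 106  59]
(np.int64(178), np.int64(218)) [162  85  45] [187 104  57]
(np.int64(192), np.int64(218)) [166  90  50] [189 107  59]
(np.int64(193), np.int64(218)) [164  87  47] [189 108  58]
(np.int64(194), np.int64(218)) [167  88  48] [189 104  57]
(np.int64(196), np.int64(218)) [167  92  50] [189 107  61]
(np.int64(201), np.int64(218)) [166  88  48] [190 104  56]
(np.int64(210), np.int64(218)) [165  91  48] [192 109  61]
(np.int64(213), np.int64(218)) [163  91  49] [190 106  58]
(np.int64(223), np.int64(218)) [161  88  48] [186 103  56]
(np.int64(228), np.int64(218)) [164  88  47] [188 103  58]
(np.int64(237), np.int64(218)) [161  90  47] [187 102  57]
(np.int64(175), np.int64(219)) [152  82  49] [175 100  60]
(np.int64(176), np.int64(219)) [152  86  47] [176 100  58]
(np.int64(180), np.int64(219)) [159  87  45] [181 102  56]
(np.int64(181), np.int64(219)) [162  8
[... 28231 characters left out ...]
9  47] [189 104  58]
(np.int64(175), np.int64(261)) [162  84  45] [183 101  53]
(np.int64(182), np.int64(261)) [164  89  46] [188 103  55]
(np.int64(184), np.int64(261)) [164  89  45] [189 102  54]
(np.int64(190), np.int64(261)) [164  88  46] [190 104  53]
(np.int64(203), np.int64(261)) [164  86  44] [189 102  51]
(np.int64(205), np.int64(261)) [168  89  47] [190 106  54]
rows edge [np.int64(255), np.int64(256), np.int64(257), np.int64(257), np.int64(258), np.int64(259), np.int64(258), np.int64(260)] [np.int64(256), np.int64(256), np.int64(257), np.int64(257), np.int64(257), np.int64(258), np.int64(258), np.int64(259)]
[[0.46081174 0.18850824 0.02      ]] [[0.45513828 0.17374176 0.1       ]]
```

```bash
python3 -c "
from h import *
st();print(job_done())"
```

```text
t27.61 p [ 0.4  -0.03  0.27] F [ 0.6 -0.  -0.1] gap 0.0852 ff 0.0
the job is handed in; nothing more can be done
None
```

I filed the small cream specimen in the blue box and handed the job in at 27.6 s; the flap shut behind the gripper and the arm ended clear of everything. The first grasp missed because the fingertips sat about 28 mm higher than reported, and the second held.

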